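# Load the battery tester, pin its gate and hold it shut

## Task

Stand the loose black battery upright in the empty well of the bamboo battery tester and let go of it, then swing the blue gate fully shut and push the red-headed pin down through the two aligned holes until its head rests on the gate's ear. Let go of the pin, then press the orange sprung plate on the front of the gate well in, so that the gate is kept pressed shut, and finish while still holding it pressed: do not let go at the end. Leave the jar, the mug and the other battery where they are.

Things in the scene. Friction and masses are not known exactly. Their poses are not given: they have to be found in the camera images.
- dock: Battery tester, fixed: bamboo base 18 mm thick (x -30 to 60, y -80 to 105 mm), wall 70 mm high at its rear (x 38 to 58, y -70 to 95 mm), black block 40 x 40 x 50 mm at its right end. Origin on the worktop; x from front to rear, y left (to the hinge), z up. Green battery in its left well at (12, 45) mm. For the wells, grip a battery with fingers left and right of it (along y).
- well (a point): Centre of the mouth of the empty well, at the base plate's top (18 mm above the worktop); at (12, -30, 18) mm in the tester's frame. The well is 39 mm wide and 12 mm deep with a 2 mm chamfer: its floor lies 6 mm above the worktop.
- pin_hole (a point): Centre of the mouth of the pin hole in the top of the tester's black block (50 mm above the worktop), at (-18, -100, 50) mm in the tester's frame. Hole 12 mm wide, 42 mm deep, 2 mm chamfer.
- gate_hinge (a point): Point on the gate's upright hinge axis, at (-18, 88, 50) mm in the tester's frame.
- gate (a joint): Blue gate's angle, rad: 0 fully shut at its stop, to 1.4 open; its free (right) end swings out to the front (clockwise from above). Stiff (0.1 Nm): stays where left. Panel 16 mm thick, 10 to 163 mm from the upright hinge, 22 to 70 mm up; shut, it runs from the hinge along the tester's -y. Its ear (40 x 40 mm, 51 to 61 mm up) then lies over the black block with the holes in line.
- gate_hole (a point): Centre of the hole (13 mm wide, 2 mm chamfer, right through) at the top of the gate's ear, 61 mm above the worktop, 188 mm from the hinge axis; it moves with the gate.
- pad (a joint): How far the orange sprung plate is pressed in, in m: 0 out, 0.008 fully in. Spring 1500 N/m (12 N fully in). It slides towards the gate, square to it.
- pad_face (a point): Centre of the outer face of the orange sprung plate (50 mm wide, 26 to 76 mm above the worktop) in front of the gate; 88 mm from the hinge along the gate and, when out, 26 mm in front of the gate's mid-plane. Push here, square to it, with closed fingers pointing down, to swing the gate shut and later to keep it pressed.
- battery_mid (a point): Centre of the loose battery, half-way up: black cylinder with copper band, 33 mm wide, 61 mm tall with its small top nub, 0.14 kg (it varies), standing upright on the worktop (centre 30.5 mm up). Its z axis is its own axis. Standing in the well its centre is 36.5 mm above the worktop.
- pin_mid (a point): Centre of the locking pin, half-way up its 74 mm; z axis to its head. Steel shaft 10 mm wide, 40 mm long (chamfered foot at -37 mm), red round head 18 mm wide, 34 mm tall (+3 to +37 mm). Starts upright in the holder, foot 5 mm above the worktop; grip the head's upper part. Fully home in the tester its foot is 21 mm and its centre 58 mm above the worktop.
- holder: Fixed bamboo block 55 x 55 x 35 mm with a 13 mm hole, 30 mm deep, in which the pin stands at first. Origin at the centre of its underside.
- other_battery_mid (a point): Centre of the other battery (green with copper band, same size), standing in the tester's left well. Leave it.
- jar: Amber glass jar, 64 mm wide, 85 mm tall, standing to the left. Origin under its centre. Leave it.
- mug: Blue mug, 76 mm wide, 90 mm tall, handle on one side, standing to the left. Origin under its centre. Leave it.
Things that resemble listed ones, but are neither listed nor needed, are in the scene too. Of the things that look like the part that bears battery_mid, the middle-sized one is meant.

How it is judged:
By the outcome, as a careful person would: the job done as asked, in the order asked, and still so for the second after the job is handed in, while the arm keeps its last pose, push and grip.
It also fails if it takes over 72 s, if anything falls off the work surface, if the arm or the gripper's body presses on something with over 40 N, if the wrist force passes 120 N, or if a joint passes its speed limit or range.

## Robot

A 6-joint arm with a two-finger parallel gripper is mounted at the origin on the work surface. World frame = base frame: x ahead of the robot, y to its left, z up, the work surface at z = 0. Lengths are in mm, angles in rad, forces in N, time in s.
With the tool pointing down it reaches from about 300 to 875 mm from the base axis. Payload 6.4 kg.
Tool frame: the origin (TCP) lies on the mounting face of the last link; the fingertips stand 166 mm ahead of it and the grasp point (between the pads) lies 147 mm ahead of it (grasp_offset is the z of the grasp point in the tool frame, in mm); z points along the fingers, y is the line along which they close (so a half turn about z gives the same grasp; the last joint's range is limited). The gripper opens to 88 mm and grips with 3 to 60 N. Pads are 18 mm wide; open, the fingers measure 123 mm over their backs; the gripper's body (75 mm by 187 mm) begins 45 mm behind the grasp point.
Start: joints at [0.976, 0.181, 1.607, -0, 1.354, -0.206], TCP at [217.961, 532.105, 404.714] pointing down, gripper open.
Joint ranges: [-2.99, 2.99], [-0.89, 2.07], [0.3, 2.58], [-1.14, 4.28], [0, 2.63], [-3.12, 3.12]. Speed limits (rad/s): [2.57, 2.57, 3.01, 3.14, 3.14, 3.14].

## Interface

Orientations are given as a unit quaternion [x, y, z, w].
In Python, from plant import * gives the robot as it stands.
- The arm moves only by the tool jog_arm, never from a script. Its arguments are lists of equal length, an entry for each row: "dp": the shift along the tool's x, y, z normalised to -1 to 1, where 1 is 100 mm, a list of three; "dr": the turn, a rotation vector about the tool's x, y, z normalised to -1 to 1, where 1 is 30 degrees, a list of three. A call has 1 to 8 rows; each row is the pose to reach, as a shift and turn from the pose commanded when the call began, along the tool's axes at that moment; what a row does not reach only later rows make up. A row lasts 1/12 s, in which the tool goes at most 41.7 mm and 7.16 degrees, less where a joint would pass 70% of its speed; a pose out of reach is approached as far as the arm can. A call with a number of a shift or a turn outside -1 to 1 is refused whole. A call with a gripper value outside its range is refused whole. "claw" is the opening, from -1 (shut) to 1 (fully open), set as the call begins (left out, the last holds). The fingers move at their own pace and stop on an object; the grip force is fixed at half the most. Time passes only in rows, so rows that repeat a pose let the fingers close. It gives the time, the measured TCP pose, the force, the opening and the grip force at its end, in the units of the state.
- get_obs(): the state, without advancing time (a new reading comes with each control period).
- grab_frame(name): name is "side" or "top" or "wrist"; returns the picture (400x640x3 uint8, red, green, blue); there is no depth.
- camera_model(name): a dict with "fovy" (degrees; the focal length in pixels is half the picture's height over the tangent of half this angle, whatever the lens; pixels are square), "cx", "cy" (the principal point, pixels), "eye" and "rotation" of the camera in the world; the wrist camera has in their place "T_tool_cam" (4x4, takes a point from camera to tool coordinates, whose origin is the TCP and whose axes are the flange's). Camera axes: x right, y up, looking along -z (the intrinsics and any distortion apply to the point x, -y, -z); pixel columns grow to the right and rows downward; lengths in mm; the calibration is good to about 2 mm. A picture is of the moment at which its call begins: read the wrist's pose just before it. camera_model takes no time and is no camera call.
- hand_in(): hands the job in; it is judged then, once.
The state is a dict: "time": time; "joints": joint angles; "qd": joint speeds; "effort": joint torques, N m; "tcp_pos": TCP position; "tool_rot": TCP orientation; "force": force on the tool from outside, world axes, zero at the start; "torque": the same for the moment, N m; "grip_width": opening from 0.0 (shut) to 1.0 (fully open); "finger_force": force on a finger pad.
Only numpy, scipy, OpenCV 4.12 (cv2) and the standard library are available. Lean on these libraries where they do the work, as an engineer would, in place of code of your own. Each camera call takes 0.05 s, during which the arm holds its last target. There are 200 camera calls.

## Working session

There is one attempt and no reset: what is moved stays moved. The work goes in short steps, Python scripts to look and compute and a tool call to move; the robot and the scene stay as the last step left them, time stands still between calls to the robot, and variables do not carry over. Pictures are saved under pics/ and viewed, at most 10 in all, crops included, and the job is handed in when it is done.

Besides the shell and the picture viewer there is one more tool, called by a JSON object that holds its "method" and its "body". jog_arm: Moves the arm, as the interface text tells. Scaled input: -1 to 1 covers 100 mm each way for a shift and 30 degrees each way for a turn. Its arguments: {"type":"object","properties":{"dp":{"type":"array","items":{"type":"array","items":{"type":"number","minimum":-1,"maximum":1}}},"dr":{"type":"array","items":{"type":"array","items":{"type":"number","minimum":-1,"maximum":1}}},"claw":{"type":"number"}},"required":["dp","dr"]}

```bash
ls; mkdir -p pics; python3 - <<'E'
from plant import *
import cv2
o=get_obs(); print(o)
for n in("side","top","wrist"):
    f=grab_frame(n); cv2.imwrite(f"pics/{n}0.png",f[:,:,::-1]); print(n,camera_model(n))
E
```

```text
pics
{'time': 0.0, 'joints': array([ 9.75744801e-01,  1.81504868e-01,  1.60796182e+00, -4.47190597e-05,
        1.35382852e+00, -2.06298981e-01]), 'qd': array([2.64810340e-04, 9.77589204e-05, 1.19781678e-03, 2.29276856e-04,
       4.17430654e-04, 8.77418216e-04]), 'effort': array([-3.81335340e-03, -4.33868408e+01, -3.41846573e+01,  6.99319295e-02,
        3.86173173e-02, -1.24117623e-04]), 'tcp_pos': array([217.79219902, 531.88989639, 403.85257369]), 'tool_rot': array([ 1.93149780e-01,  9.81168914e-01, -7.92369526e-04, -3.11930333e-04]), 'force': array([-0.75584775, -0.38542875,  0.4811171 ]), 'torque': array([-0.02936465, -0.0238601 ,  0.00813921]), 'finger_force': 0.0, 'grip_width': 0.996977718698069}
side {'fovy': 56.472842710612355, 'cx': 318.1591620753311, 'cy': 200.3235036036248, 'eye': array([ 234.5172544 , -456.83114136,  733.34835401]), 'rotation': array([ 0.3461082 , -0.08531407, -0.20476619,  0.9115928 ])}
top {'fovy': 47.20412015637011, 'cx': 318.3720840102257, 'cy': 205.5150882959293, 'eye': array([ 271.27989771,   87.71335969, 1283.7337036 ]), 'rotation': array([-0.06796289,  0.07611743,  0.74546399, -0.65868857])}
wrist {'fovy': 64.66499669364603, 'cx': 324.3385729713789, 'cy': 194.1341948638512, 'T_tool_cam': array([[-7.09807454e-04,  9.64414528e-01,  2.64393864e-01,
         6.87660978e+01],
       [ 9.99999748e-01,  6.78097213e-04,  2.11201844e-04,
         5.23054430e-01],
       [ 2.44013846e-05,  2.64393947e-01, -9.64414766e-01,
         2.08944368e+01],
       [ 0.00000000e+00,  0.00000000e+00,  0.00000000e+00,
         1.00000000e+00]])}
```

View pics/side0.png

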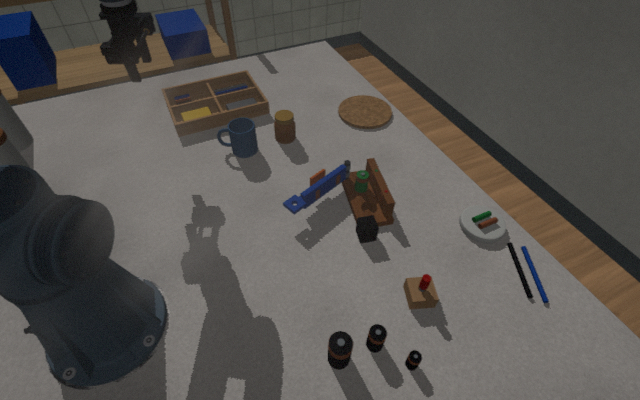

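View pics/top0.png

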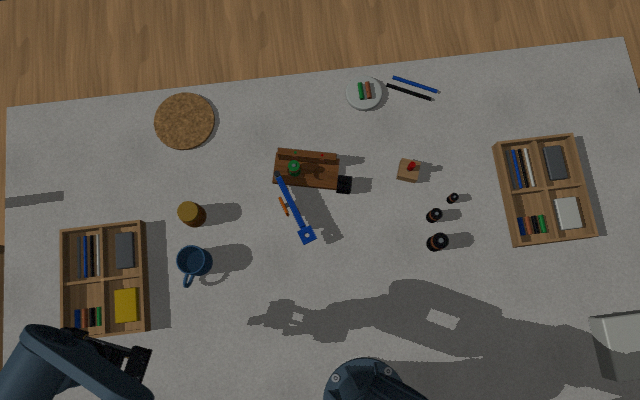

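Side view: three black batteries at (340,350) big, (376,338) middle and (413,360) small. They appear in the top view at (438,242), (434,215) and (453,197). The middle-sized one at top (434,215) is the one meant. The pin is at top (412,166), the tester around (308,170), and the gate is open with its ear at (307,235). I'll confirm with an enlarged crop.

```bash
cat > h.py <<'E'
import numpy as np, cv2
from scipy.spatial.transform import Rotation as R
from plant import *
def cam(n,o=None):
    m=camera_model(n); f=200/np.tan(np.radians(m['fovy']/2))
    if n=='wrist':
        T=np.array(m['T_tool_cam']); Rt=R.from_quat(o['tool_rot']).as_matrix()
        return f,m['cx'],m['cy'],Rt@T[:3,3]+o['tcp_pos'],Rt@T[:3,:3]
    return f,m['cx'],m['cy'],np.array(m['eye']),R.from_quat(m['rotation']).as_matrix()
def ray(c,uv,z):
    f,cx,cy,e,M=c; d=M@np.array([(uv[0]-cx)/f,-(uv[1]-cy)/f,-1]); return e+d*(z-e[2])/d[2]
def proj(c,p):
    f,cx,cy,e,M=c; q=M.T@(np.asarray(p,float)-e); return np.array([cx-f*q[0]/q[2],cy+f*q[1]/q[2]])
E
python3 - <<'E'
from h import *
t=cv2.imread('pics/top0.png'); c=cv2.resize(t[135:265,265:465],None,fx=4,fy=4,interpolation=cv2.INTER_CUBIC); c=cv2.convertScaleAbs(c,alpha=1.6,beta=15)
cv2.imwrite('pics/topc.png',c)
C=cam('top');S=cam('side')
for n,uv,z,k in[('big',(437,240),61,C),('mid',(434,213),61,C),('small',(453,197),40,C),('pin',(413,163),74,C),('hole',(307,235),61,C),('mids',(377,330),61,S),('pins',(427,277),79,S),('holes',(293,204),61,S)]: print(n,ray(k,uv,z).round(0))
E
```

```text
big [ 390. -247.   61.]
mid [ 464. -252.   61.]
small [ 505. -318.   40.]
pin [ 607. -215.   74.]
hole [446.  98.  61.]
mids [ 462. -255.   61.]
pins [ 604. -211.   79.]
holes [443.  95.  61.]
```

View pics/topc.png

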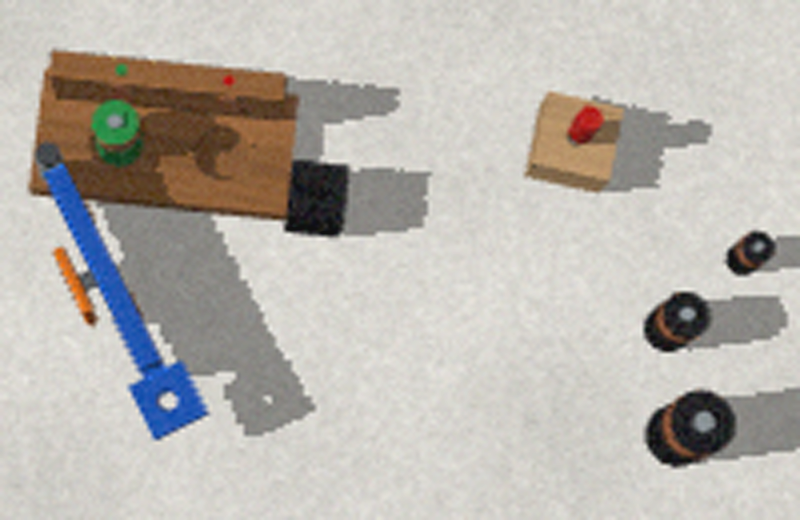

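```bash
python3 - <<'E'
from h import *
from scipy.optimize import least_squares as LS
C=cam('top');S=cam('side')
cu=lambda x,y:(265+(x+.5)/4-.5,135+(y+.5)/4-.5)
P=[((12,45,67),(115,120)),((58,95,70),(53,50)),((58,-70,70),(288,76)),((-30,105,18),(31,192)),((-38,-120,50),(340,236)),((-38,-80,50),(287,230)),((2,-120,50),(348,166)),((-18,88,70),(48,155))]
def w(x,p): c,s=np.cos(x[2]),np.sin(x[2]); return np.array([x[0]+c*p[0]-s*p[1],x[1]+s*p[0]+c*p[1],p[2]])
f=lambda x:np.ravel([proj(C,w(x,p))-cu(*q) for p,q in P])
r=LS(f,[570,100,0],loss='soft_l1');x=r.x;print(x.round(3));print(f(x).reshape(-1,2).round(1).tolist())
print('side check green nub',proj(S,w(x,(12,45,67))),'block c',proj(S,w(x,(-18,-100,50))))
h=w(x,(-18,88,61));g=ray(C,cu(168,401),61);d=g-h
print('well',w(x,(12,-30,18)),'hole',w(x,(-18,-100,50)),'hinge',h,'gatehole',g,np.hypot(*d[:2]))
phi=np.arctan2(d[1],d[0]);print('gate open',(x[2]-np.pi/2)-phi)
print('bat',ray(C,cu(688,314),61),'pin',ray(C,cu(593,118),79))
o=get_obs();W=cam('wrist',o);print('tool',R.from_quat(o['tool_rot']).as_matrix().round(3))
E
```

```text
[ 6.19756e+02  7.17240e+01 -2.51000e-01]
[[0.1, 0.8], [0.0, 0.0], [0.2, 0.8], [-0.8, -0.8], [0.7, -1.9], [-0.4, -2.2], [0.3, 1.7], [-0.2, 0.2]]
side check green nub [361.95526722 173.27434922] block c [365.65427218 222.63170753]
well [623.9172111   39.68190704  18.        ] hole [577.448833   -20.65622217  50.        ] hinge [624.21035144 161.4354042   61.        ] gatehole [446.81247898  99.11981559  61.        ] 188.02456685104931
gate open 0.9816149887573715
bat [ 462.45770217 -258.55440225   61.        ] pin [ 602.3128582  -212.83605409   79.        ]
tool [[-0.925  0.379 -0.001]
 [ 0.379  0.925 -0.001]
 [ 0.    -0.001 -1.   ]]
```

Crop confirms it: middle-sized black battery at crop (688,314), nub on top, between the big one (690,430) and the small one (750,250). The gate-hole radius comes out at 188.02 mm, so the tester fit is good. Moving over the battery now, aligned with the tester's y.

{"method": "jog_arm", "body": {"dp": [[-0.8,-0.98,0],[-0.8,-0.98,0],[-0.8,-0.98,0],[-0.8,-0.98,0]], "dr": [[0,0,-0.263],[0,0,-0.263],[0,0,-0.263],[0,0,-0.263]], "claw": 0.5}}

```text
time: 0.48
tcp_pos: [255.6, 406.8, 403.6]
tool_rot: [0.127, 0.992, -0.002, -0.0]
force: [0.8, 1.0, 0.8]
grip_width: 0.758
finger_force: 0.0
```

{"method": "jog_arm", "body": {"dp": [[-0.61,-0.99,0],[-0.61,-0.99,0],[-0.61,-0.99,0],[-0.61,-0.99,0]], "dr": [[0,0,0],[0,0,0],[0,0,0],[0,0,0]]}}

```text
time: 0.82
tcp_pos: [290.4, 296.6, 404.5]
tool_rot: [0.127, 0.992, -0.001, 0.0]
force: [0.3, -0.7, 0.4]
grip_width: 0.751
finger_force: 0.0
```

{"method": "jog_arm", "body": {"dp": [[-0.61,-0.99,0.2],[-0.61,-0.99,0.2],[-0.61,-0.99,0.2],[-0.61,-0.99,0.2]], "dr": [[0,0,0],[0,0,0],[0,0,0],[0,0,0]]}}

```text
time: 1.15
tcp_pos: [325.0, 185.4, 383.8]
tool_rot: [0.128, 0.992, -0.001, -0.0]
force: [0.0, -0.6, -0.1]
grip_width: 0.751
finger_force: 0.0
```

{"method": "jog_arm", "body": {"dp": [[-0.605,-0.985,0.2],[-0.605,-0.985,0.2],[-0.605,-0.985,0.2],[-0.605,-0.985,0.2]], "dr": [[0,0,0],[0,0,0],[0,0,0],[0,0,0]]}}

```text
time: 1.48
tcp_pos: [359.3, 75.2, 364.3]
tool_rot: [0.128, 0.992, -0.001, 0.0]
force: [0.5, -0.3, 0.4]
grip_width: 0.75
finger_force: 0.0
```

{"method": "jog_arm", "body": {"dp": [[-0.605,-0.985,0.2],[-0.605,-0.985,0.2],[-0.605,-0.985,0.2],[-0.605,-0.985,0.2]], "dr": [[0,0,0],[0,0,0],[0,0,0],[0,0,0]]}}

```text
time: 1.82
tcp_pos: [393.7, -35.0, 344.5]
tool_rot: [0.127, 0.992, -0.001, 0.0]
force: [-0.9, -0.0, 0.3]
grip_width: 0.751
finger_force: 0.0
```

{"method": "jog_arm", "body": {"dp": [[-0.605,-0.985,0.2],[-0.605,-0.985,0.2],[-0.605,-0.985,0.2],[-0.605,-0.985,0.2]], "dr": [[0,0,0],[0,0,0],[0,0,0],[0,0,0]]}}

```text
time: 2.15
tcp_pos: [428.1, -145.4, 324.3]
tool_rot: [0.127, 0.992, -0.001, 0.0]
force: [-0.4, 0.1, 0.4]
grip_width: 0.746
finger_force: 0.0
```

{"method": "jog_arm", "body": {"dp": [[-0.605,-0.985,0.2],[-0.605,-0.985,0.2],[-0.605,-0.985,0.2],[-0.605,-0.985,0.2],[-0.605,-0.985,0.2]], "dr": [[0,0,0],[0,0,0],[0,0,0],[0,0,0],[0,0,0]]}}

```text
time: 2.57
tcp_pos: [461.2, -252.4, 304.0]
tool_rot: [0.126, 0.992, 0.001, -0.001]
force: [-0.6, 0.0, -0.2]
grip_width: 0.749
finger_force: 0.0
```

```bash
python3 - <<'E'
from h import *
o=get_obs();f=grab_frame('wrist');cv2.imwrite('pics/w1.png',f[:,:,::-1]);W=cam('wrist',o)
print(o['tcp_pos'],o['tool_rot']);print('exp',proj(W,(462.5,-258.5,61)),proj(W,(462,-255,61)))
E
```

```text
[ 461.15387011 -252.38916858  304.00258994] [ 1.25895581e-01  9.92042946e-01  8.52879589e-04 -6.07747271e-04]
exp [315.46819564 208.47977285] [319.88306734 206.7181468 ]
```

View pics/w1.png

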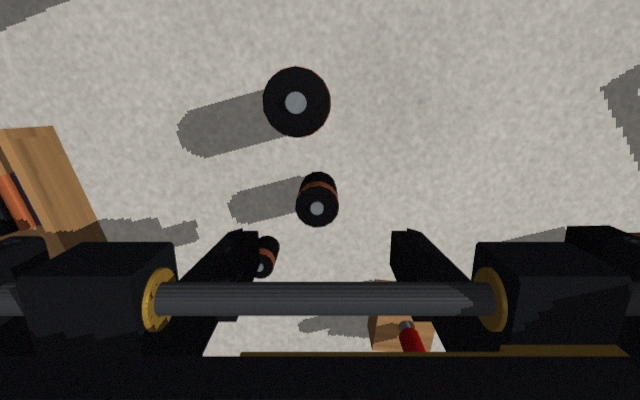

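Wrist view: the middle battery's nub is at (317,208), predicted (315,208), so its position is (462,-257). Big one at (296,102), small one at (265,255). Descending.

{"method": "jog_arm", "body": {"dp": [[-0.02,-0.045,0.35],[-0.02,-0.045,0.7],[-0.02,-0.045,0.9],[-0.02,-0.045,0.9]], "dr": [[0,0,0],[0,0,0],[0,0,0],[0,0,0]]}}

```text
time: 2.95
tcp_pos: [459.6, -253.8, 210.8]
tool_rot: [0.124, 0.992, 0.003, -0.003]
force: [-0.5, 0.1, 0.3]
grip_width: 0.752
finger_force: 0.0
```

{"method": "jog_arm", "body": {"dp": [[0,0,0.15],[0,0,0.25],[0,0,0.25],[0,0,0.25]], "dr": [[0,0,0],[0,0,0],[0,0,0],[0,0,0]]}}

```text
time: 3.28
tcp_pos: [461.5, -256.9, 190.5]
tool_rot: [0.125, 0.992, 0.0, 0.0]
force: [0.9, -0.3, 1.4]
grip_width: 0.75
finger_force: 0.0
```

{"method": "jog_arm", "body": {"dp": [[0,0,0],[0,0,0],[0,0,0],[0,0,0],[0,0,0],[0,0,0]], "dr": [[0,0,0],[0,0,0],[0,0,0],[0,0,0],[0,0,0],[0,0,0]], "claw": -1}}

```text
time: 3.78
tcp_pos: [461.2, -257.8, 190.0]
tool_rot: [0.125, 0.992, -0.0, 0.0]
force: [-0.7, -0.2, 1.6]
grip_width: 0.368
finger_force: 30.0
```

{"method": "jog_arm", "body": {"dp": [[0,0,-0.3],[0,0,-0.6],[0,0,-0.95],[0,0,-0.95]], "dr": [[0,0,0],[0,0,0],[0,0,0],[0,0,0]]}}

```text
time: 4.12
tcp_pos: [463.0, -259.2, 291.0]
tool_rot: [0.125, 0.992, -0.003, 0.004]
force: [0.8, -0.6, -0.7]
grip_width: 0.363
finger_force: 30.0
```

{"method": "jog_arm", "body": {"dp": [[0,0.25,0],[0,0.6,0],[0,0.95,0],[0,0.95,0]], "dr": [[0,0,0],[0,0,0],[0,0,0],[0,0,0]]}}

```text
time: 4.45
tcp_pos: [484.8, -160.9, 283.6]
tool_rot: [0.124, 0.992, 0.002, -0.001]
force: [-1.2, 0.5, -1.6]
grip_width: 0.366
finger_force: 30.0
```

{"method": "jog_arm", "body": {"dp": [[0,0.3,0],[0,0.6,0],[0,0.95,0],[0,0.95,0]], "dr": [[0,0,0],[0,0,0],[0,0,0],[0,0,0]]}}

```text
time: 4.78
tcp_pos: [508.5, -69.3, 283.8]
tool_rot: [0.123, 0.992, 0.001, -0.001]
force: [-0.9, 0.2, -1.0]
grip_width: 0.362
finger_force: 30.0
```

{"method": "jog_arm", "body": {"dp": [[-0.1,0.3,0],[-0.2,0.6,0],[-0.3,0.8,0],[-0.3,0.8,0],[-0.3,0.8,0],[-0.3,0.8,0]], "dr": [[0,0,0],[0,0,0],[0,0,0],[0,0,0],[0,0,0],[0,0,0]]}}

```text
time: 5.28
tcp_pos: [556.7, -4.2, 283.9]
tool_rot: [0.125, 0.992, -0.0, -0.001]
force: [0.7, -0.8, -1.6]
grip_width: 0.365
finger_force: 30.0
```

```bash
python3 - <<'E'
from h import *
o=get_obs();f=grab_frame('wrist');W=cam('wrist',o);print(o['tcp_pos'],o['tool_rot'],o['grip_width'])
g=cv2.convertScaleAbs(f[:,:,::-1],alpha=1.6,beta=10).copy()
x=[619.756,71.724,-.251];c,s=np.cos(x[2]),np.sin(x[2])
for p in[(12,-30,18),(12,45,67),(-38,-120,50),(-38,-80,50),(2,-80,50),(58,-70,70),(38,-70,70),(31.5,-30,18),(-7.5,-30,18),(12,-49.5,18),(12,-10.5,18)]:
    u=proj(W,(x[0]+c*p[0]-s*p[1],x[1]+s*p[0]+c*p[1],p[2]));print(p,u.round(0)); cv2.drawMarker(g,tuple(int(v) for v in u.round()),(255,0,255),0,7)
cv2.imwrite('pics/w2.png',g)
E
```

```text
[556.72118315  -4.16546764 283.87915344] [ 1.25132528e-01  9.92139638e-01 -1.77455020e-04 -8.70260518e-04] 0.36470153572997366
(12, -30, 18) [393. 258.]
(12, 45, 67) [515. 290.]
(-38, -120, 50) [280. 214.]
(-38, -80, 50) [337. 214.]
(2, -80, 50) [336. 265.]
(58, -70, 70) [350. 348.]
(38, -70, 70) [351. 324.]
(31.5, -30, 18) [392. 278.]
(-7.5, -30, 18) [395. 237.]
(12, -49.5, 18) [370. 258.]
(12, -10.5, 18) [416. 258.]
```

View pics/w2.png

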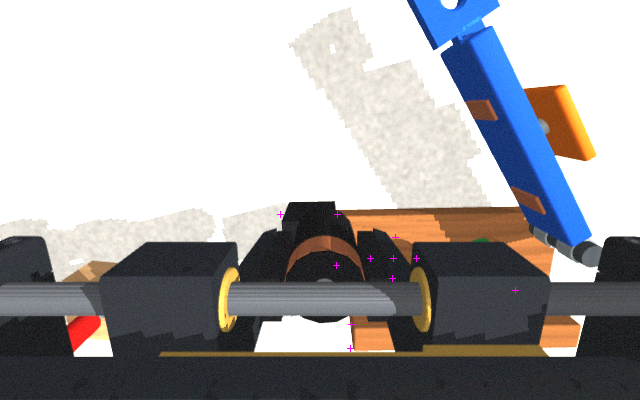

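The wrist view shows the battery centred in the fingers (band at u≈325) and the ear's hole at (451,3). The predicted wall corner (350,348) lies on the wood edge, so the tester fit holds. Moving over the well and going down.

{"method": "jog_arm", "body": {"dp": [[-0.2,0.2,0],[-0.4,0.4,0],[-0.53,0.59,0],[-0.53,0.59,0],[-0.53,0.59,0]], "dr": [[0,0,0],[0,0,0],[0,0,0],[0,0,0],[0,0,0]]}}

```text
time: 5.75
tcp_pos: [623.2, 39.8, 284.3]
tool_rot: [0.125, 0.992, -0.0, -0.0]
force: [-0.1, -0.1, -1.9]
grip_width: 0.367
finger_force: 30.0
```

{"method": "jog_arm", "body": {"dp": [[0,0,0.2],[0,0,0.4],[0,0,0.6],[0,0,0.63],[0,0,0.63]], "dr": [[0,0,0],[0,0,0],[0,0,0],[0,0,0],[0,0,0]]}}

```text
time: 6.17
tcp_pos: [621.7, 39.4, 220.0]
tool_rot: [0.126, 0.992, -0.0, -0.002]
force: [-0.6, 0.3, -1.2]
grip_width: 0.367
finger_force: 30.0
```

```bash
python3 - <<'E'
from h import *
o=get_obs();print(o['tcp_pos'],o['force'])
t=grab_frame('top');s=grab_frame('side');cv2.imwrite('pics/t2.png',t[:,:,::-1])
a=cv2.resize(s[150:250,280:410,::-1],None,fx=6,fy=6,interpolation=cv2.INTER_CUBIC)
cv2.imwrite('pics/s2.png',cv2.convertScaleAbs(a,alpha=2,beta=10))
S=cam('side');x=[619.756,71.724,-.251];c,s=np.cos(x[2]),np.sin(x[2])
for p in[(12,-30,18),(-7.5,-30,18),(12,-49.5,18),(12,-80,18),(-30,-80,18),(2,-80,50),(2,-120,50),(-38,-120,50),(58,-70,70),(58,95,70)]:
    u=proj(S,(x[0]+c*p[0]-s*p[1],x[1]+s*p[0]+c*p[1],p[2]));print(p,((u-[280,150]+.5)*6-.5).round(0))
print('bat bottom axis',(proj(S,o['tcp_pos']-[0,0,190])-[280,150])*6)
E
```

```text
[621.70333354  39.38890416 220.04898075] [-0.64044753  0.34652594 -1.24515319]
(12, -30, 18) [531. 347.]
(-7.5, -30, 18) [486. 354.]
(12, -49.5, 18) [544. 382.]
(12, -80, 18) [565. 439.]
(-30, -80, 18) [466. 453.]
(2, -80, 50) [551. 392.]
(2, -120, 50) [581. 471.]
(-38, -120, 50) [481. 486.]
(58, -70, 70) [685. 321.]
(58, 95, 70) [564.  47.]
bat bottom axis [527.11504004 328.13184687]
```

View pics/s2.png

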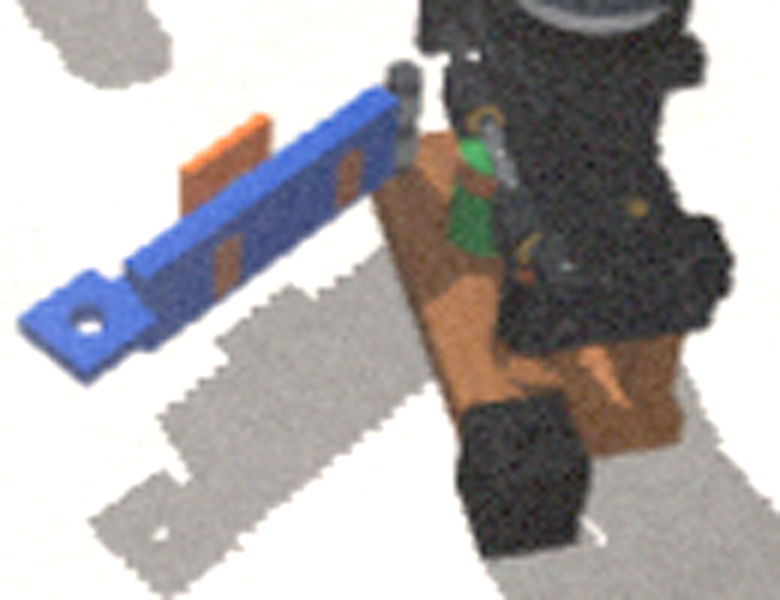

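Side crop: block top corners at (588,470) and (562,393) against predicted (581,471) and (551,392), which is about 1–2 mm. Lowering into the well.

{"method": "jog_arm", "body": {"dp": [[-0.01,0,0.05],[-0.01,0,0.1],[-0.01,0,0.14],[-0.01,0,0.14]], "dr": [[0,0,0],[0,0,0],[0,0,0],[0,0,0]]}}

```text
time: 6.6
tcp_pos: [623.9, 40.2, 207.0]
tool_rot: [0.125, 0.992, -0.0, -0.001]
force: [-0.5, -0.7, -2.1]
grip_width: 0.368
finger_force: 30.0
```

{"method": "jog_arm", "body": {"dp": [[0,0,0.04],[0,0,0.08],[0,0,0.09],[0,0,0.09]], "dr": [[0,0,0],[0,0,0],[0,0,0],[0,0,0]]}}

```text
time: 6.93
tcp_pos: [624.0, 40.2, 198.1]
tool_rot: [0.125, 0.992, -0.0, -0.001]
force: [-0.1, -0.1, -1.8]
grip_width: 0.364
finger_force: 30.0
```

{"method": "jog_arm", "body": {"dp": [[0,0,0.015],[0,0,0.02],[0,0,0.02],[0,0,0.02]], "dr": [[0,0,0],[0,0,0],[0,0,0],[0,0,0]]}}

```text
time: 7.27
tcp_pos: [624.3, 40.2, 196.8]
tool_rot: [0.125, 0.992, -0.0, 0.0]
force: [-0.5, 0.0, -1.4]
grip_width: 0.367
finger_force: 30.0
```

{"method": "jog_arm", "body": {"dp": [[0,0,0],[0,0,0],[0,0,0],[0,0,0]], "dr": [[0,0,0],[0,0,0],[0,0,0],[0,0,0]], "claw": 0.15}}

```text
time: 7.6
tcp_pos: [624.4, 40.1, 197.0]
tool_rot: [0.125, 0.992, 0.0, 0.0]
force: [-0.2, -0.3, -0.2]
grip_width: 0.574
finger_force: 0.0
```

{"method": "jog_arm", "body": {"dp": [[0,0,-0.1],[0,0,-0.3],[0,0,-0.6],[0,0,-0.9],[0,0,-0.9]], "dr": [[0,0,0],[0,0,0],[0,0,0],[0,0,0],[0,0,0]]}}

```text
time: 8.02
tcp_pos: [626.7, 40.0, 294.5]
tool_rot: [0.125, 0.992, 0.0, 0.006]
force: [1.8, -0.7, 0.4]
grip_width: 0.574
finger_force: 0.0
```

The battery is released in the well. I'll check it later; next I compute the moves to the pad.

```bash
cat >> h.py <<'E'
H=np.array([624.2,161.4]); Y=-.251
def gate(th,off,r=88):
    a=Y-np.pi/2-th; d=np.array([np.cos(a),np.sin(a)]); n=np.array([d[1],-d[0]]); return H+r*d+off*n
def Rg(th): # tool x = outward normal n, z down
    a=Y-np.pi/2-th; d=np.array([np.cos(a),np.sin(a),0]); n=np.array([d[1],-d[0],0]); z=np.array([0,0,-1.]); return np.c_[n,np.cross(z,n),z]
def step(P,M,P2,M2):
    return (M.T@(np.asarray(P2)-P)/100).round(3).tolist(),(R.from_matrix(M.T@M2).as_rotvec()/np.radians(30)).round(3).tolist()
E
python3 - <<'E'
from h import *
C=cam('top');o=get_obs();P=o['tcp_pos'];M=R.from_quat(o['tool_rot']).as_matrix()
t=grab_frame('top');s=grab_frame('side');cv2.imwrite('pics/t3.png',t[:,:,::-1]);cv2.imwrite('pics/s3.png',s[:,:,::-1])
im=cv2.imread('pics/top0.png');h=cv2.cvtColor(im,cv2.COLOR_BGR2HSV);m=cv2.inRange(h,(5,180,100),(18,255,255));m[:, :270]=0;m[:190]=0;m[225:]=0;m[:,300:]=0
ys,xs=np.nonzero(m);print('pad px',xs.mean(),ys.mean(),len(xs),'pred',proj(C,(*gate(.98,23),76)),proj(C,(*gate(.98,23),51)))
print('pre',gate(.98,65))
print(step(P,M,(*gate(.98,65),294),Rg(.98)))
E
```

```text
pad px 282.7105263157895 204.39473684210526 38 pred [282.55987778 204.88269603] [283.26611855 206.74123544]
pre [519.56743435 193.35350066]
([1.418, 1.219, -0.009], [0.013, 0.018, 1.872])
```

{"method": "jog_arm", "body": {"dp": [[0.3,0.25,0],[0.6,0.5,0],[0.71,0.61,0],[0.71,0.61,0],[0.71,0.61,0]], "dr": [[0,0,0.22],[0,0,0.44],[0,0,0.66],[0,0,0.88],[0,0,0.94]], "claw": -1}}

```text
time: 8.53
tcp_pos: [569.2, 118.2, 285.4]
tool_rot: [0.365, 0.931, -0.0, -0.001]
force: [0.5, -0.1, 0.4]
grip_width: 0.222
finger_force: 0.0
```

```bash
python3 - <<'E'
from h import *
o=get_obs();P=o['tcp_pos'];M=R.from_quat(o['tool_rot']).as_matrix();print(P,o['joints'][5])
print(step(P,M,(*gate(.98,65),294),Rg(.98)))
E
```

```text
[569.18291233 118.21593989 285.3642266 ] -0.8229551790084259
([0.875, 0.214, -0.085], [-0.005, -0.003, 0.924])
```

{"method": "jog_arm", "body": {"dp": [[0.25,0.05,0],[0.5,0.1,0],[0.8,0.2,0],[0.875,0.215,0],[0.875,0.215,0],[0.875,0.215,0]], "dr": [[0,0,0.22],[0,0,0.44],[0,0,0.66],[0,0,0.88],[0,0,0.925],[0,0,0.925]]}}

```text
time: 9.03
tcp_pos: [520.3, 192.1, 285.9]
tool_rot: [0.575, 0.818, -0.001, -0.0]
force: [-0.1, -0.3, 0.5]
grip_width: 0.004
finger_force: 0.0
```

{"method": "jog_arm", "body": {"dp": [[0,0,0.25],[0,0,0.55],[0,0,0.8],[0,0,0.87],[0,0,0.87]], "dr": [[0,0,0],[0,0,0],[0,0,0],[0,0,0],[0,0,0]]}}

```text
time: 9.45
tcp_pos: [520.0, 190.8, 197.2]
tool_rot: [0.576, 0.818, -0.002, -0.002]
force: [-0.7, -0.3, -0.5]
grip_width: 0.005
finger_force: 0.0
```

```bash
python3 - <<'E'
from h import *
o=get_obs();P=o['tcp_pos'];M=R.from_quat(o['tool_rot']).as_matrix();print(P,o['tool_rot'],o['force'],o['grip_width'])
print('contact',step(P,M,(*gate(.98,36),198),Rg(.98)))
P=np.array([*gate(.98,36),198]);M=Rg(.98)
ths=[.98,.86,.74,.62,.5,.38,.26,.14,.07,0]
for i in range(0,9,3):
    P=np.array([*gate(ths[i],35),198]);M=Rg(ths[i])
    for k in ths[i+1:i+4]: print(ths[i],k,step(P,M,(*gate(k,35),198),Rg(k)))
E
```

```text
[520.02533177 190.79943012 197.20035182] [ 0.57566076  0.81768412 -0.0019227  -0.00191771] [-0.73290352 -0.32142203 -0.52430862] 0.004880967356394276
contact ([-0.264, 0.003, -0.008], [-0.01, -0.002, 0.008])
0.98 0.86 ([-0.108, -0.036, 0.0], [0.0, 0.0, -0.229])
0.98 0.74 ([-0.219, -0.058, 0.0], [0.0, 0.0, -0.458])
0.98 0.62 ([-0.332, -0.067, 0.0], [0.0, 0.0, -0.688])
0.62 0.5 ([-0.108, -0.036, 0.0], [0.0, 0.0, -0.229])
0.62 0.38 ([-0.219, -0.058, 0.0], [0.0, 0.0, -0.458])
0.62 0.26 ([-0.332, -0.067, 0.0], [0.0, 0.0, -0.688])
0.26 0.14 ([-0.108, -0.036, 0.0], [0.0, 0.0, -0.229])
0.26 0.07 ([-0.172, -0.05, 0.0], [0.0, 0.0, -0.363])
0.26 0 ([-0.238, -0.06, 0.0], [0.0, 0.0, -0.497])
```

{"method": "jog_arm", "body": {"dp": [[-0.1,0,0],[-0.2,0,0],[-0.26,0,0],[-0.27,0,0],[-0.27,0,0]], "dr": [[0,0,0],[0,0,0],[0,0,0],[0,0,0],[0,0,0]]}}

```text
time: 9.87
tcp_pos: [530.7, 165.8, 200.9]
tool_rot: [0.576, 0.817, 0.001, 0.001]
force: [0.5, -0.2, 0.0]
grip_width: 0.005
finger_force: 0.0
```

{"method": "jog_arm", "body": {"dp": [[-0.053,-0.02,0],[-0.108,-0.036,0],[-0.163,-0.049,0],[-0.219,-0.058,0],[-0.275,-0.064,0],[-0.332,-0.067,0],[-0.332,-0.067,0]], "dr": [[0,0,-0.115],[0,0,-0.229],[0,0,-0.344],[0,0,-0.458],[0,0,-0.573],[0,0,-0.688],[0,0,-0.688]]}}

```text
time: 10.45
tcp_pos: [534.9, 132.5, 200.2]
tool_rot: [0.419, 0.908, 0.0, 0.0]
force: [-0.1, 1.0, -0.1]
grip_width: 0.005
finger_force: 0.0
```

```bash
python3 - <<'E'
from h import *
o=get_obs();P=o['tcp_pos'];M=R.from_quat(o['tool_rot']).as_matrix();print(P,gate(.62,35),o['force'],M.T@o['force'])
s=grab_frame('side');cv2.imwrite('pics/s4.png',cv2.convertScaleAbs(cv2.resize(s[130:260,250:420,::-1],None,fx=4.5,fy=4.5,interpolation=2),alpha=1.7,beta=10))
print(step(P,M,(*gate(.62,35),198),Rg(.62)))
E
```

```text
[534.92271991 132.4956709  200.15842182] [534.34017608 131.4966215 ] [-0.09751409  0.96493995 -0.10877129] [0.79800629 0.55123524 0.10851254]
([-0.004, -0.011, 0.022], [0.001, 0.001, 0.01])
```

View pics/s4.png

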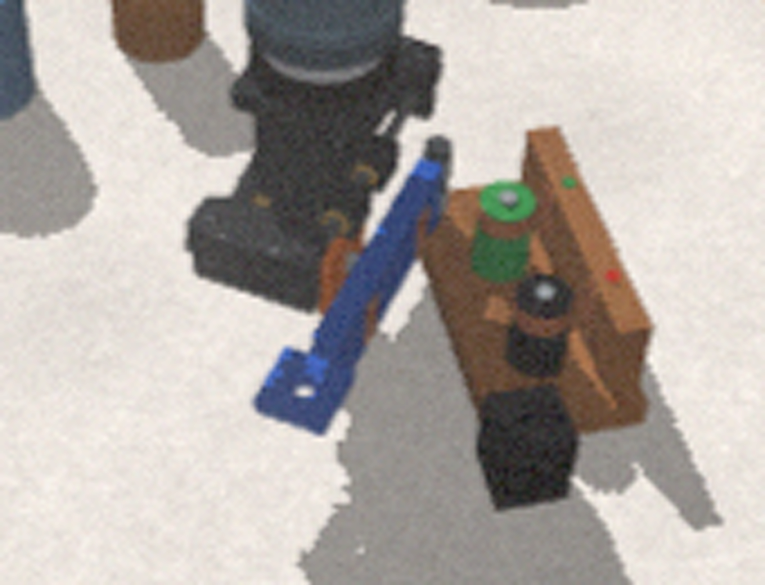

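The side view shows the black battery standing in its well (nub at 543,292), and the gate swinging shut under the push (ear hole at 305,392). Continuing the arc.

{"method": "jog_arm", "body": {"dp": [[-0.053,-0.025,0],[-0.108,-0.04,0],[-0.163,-0.055,0],[-0.219,-0.065,0],[-0.275,-0.075,0],[-0.335,-0.078,0],[-0.335,-0.078,0]], "dr": [[0,0,-0.115],[0,0,-0.229],[0,0,-0.344],[0,0,-0.458],[0,0,-0.573],[0,0,-0.688],[0,0,-0.688]]}}

```text
time: 11.08
tcp_pos: [550.9, 102.2, 200.1]
tool_rot: [0.251, 0.968, 0.0, 0.0]
force: [-0.1, 0.8, 0.2]
grip_width: 0.001
finger_force: 0.0
```

{"method": "jog_arm", "body": {"dp": [[-0.053,-0.02,0],[-0.108,-0.036,0],[-0.14,-0.045,0],[-0.172,-0.05,0],[-0.205,-0.056,0],[-0.238,-0.06,0],[-0.25,-0.06,0],[-0.25,-0.06,0]], "dr": [[0,0,-0.115],[0,0,-0.229],[0,0,-0.296],[0,0,-0.363],[0,0,-0.43],[0,0,-0.497],[0,0,-0.497],[0,0,-0.497]]}}

```text
time: 11.75
tcp_pos: [569.3, 85.3, 199.7]
tool_rot: [0.125, 0.992, 0.0, -0.0]
force: [-1.4, 0.3, 0.4]
grip_width: 0.004
finger_force: 0.4
```

```bash
python3 - <<'E'
from h import *
o=get_obs();P=o['tcp_pos'];M=R.from_quat(o['tool_rot']).as_matrix();print(P,gate(0,35),M.T@o['force'])
print(step(P,M,(*gate(0,35),198),Rg(0)))
E
```

```text
[569.26560891  85.30523989 199.68527907] [568.43993953  84.85056724] [ 1.42583708 -0.09759532 -0.3595077 ]
([0.007, -0.006, 0.017], [-0.0, -0.0, 0.002])
```

{"method": "jog_arm", "body": {"dp": [[-0.02,0,0],[-0.04,0,0],[-0.04,0,0],[-0.04,0,0]], "dr": [[0,0,0],[0,0,0],[0,0,0],[0,0,0]]}}

```text
time: 12.08
tcp_pos: [573.0, 84.2, 199.5]
tool_rot: [0.123, 0.992, 0.0, -0.001]
force: [-3.5, 0.1, 1.3]
grip_width: 0.004
finger_force: 1.6
```

{"method": "jog_arm", "body": {"dp": [[-0.02,0,0],[-0.03,0,0],[-0.03,0,0],[-0.03,0,0]], "dr": [[0,0,0],[0,0,0],[0,0,0],[0,0,0]]}}

```text
time: 12.42
tcp_pos: [575.6, 83.6, 199.5]
tool_rot: [0.123, 0.992, 0.0, -0.001]
force: [-6.9, 0.4, 2.7]
grip_width: 0.005
finger_force: 3.4
```

The force rises at about 1.3 N/mm, so the gate is on its stop. Retreating and going to the pin.

{"method": "jog_arm", "body": {"dp": [[0.2,0,0],[0.4,0,-0.1],[0.4,0,-0.45],[0.4,0,-0.8],[0.4,0,-1.0],[0.4,0,-1.0]], "dr": [[0,0,0],[0,0,0],[0,0,0],[0,0,0],[0,0,0],[0,0,0]]}}

```text
time: 12.92
tcp_pos: [540.0, 93.1, 305.7]
tool_rot: [0.123, 0.992, 0.0, 0.006]
force: [0.6, -0.1, 0.6]
grip_width: 0.001
finger_force: 0.0
```

{"method": "jog_arm", "body": {"dp": [[-0.16,-0.3,0],[-0.32,-0.6,0],[-0.46,-0.93,0],[-0.46,-0.93,0]], "dr": [[0,0,0],[0,0,0],[0,0,0],[0,0,0]], "claw": 0.0}}

```text
time: 13.25
tcp_pos: [560.6, -13.4, 299.6]
tool_rot: [0.125, 0.992, -0.001, 0.001]
force: [-0.4, -1.1, 0.8]
grip_width: 0.283
finger_force: 0.0
```

{"method": "jog_arm", "body": {"dp": [[-0.16,-0.3,0],[-0.32,-0.6,0],[-0.46,-0.93,0],[-0.46,-0.93,0]], "dr": [[0,0,0],[0,0,0],[0,0,0],[0,0,0]]}}

```text
time: 13.58
tcp_pos: [582.2, -114.9, 299.5]
tool_rot: [0.125, 0.992, -0.001, 0.001]
force: [-0.1, 0.4, 0.3]
grip_width: 0.5
finger_force: 0.0
```

{"method": "jog_arm", "body": {"dp": [[-0.16,-0.3,0],[-0.32,-0.6,0],[-0.46,-0.93,0],[-0.46,-0.93,0],[-0.46,-0.93,0],[-0.46,-0.93,0]], "dr": [[0,0,0],[0,0,0],[0,0,0],[0,0,0],[0,0,0],[0,0,0]]}}

```text
time: 14.08
tcp_pos: [602.8, -210.5, 298.8]
tool_rot: [0.123, 0.992, 0.001, -0.001]
force: [-0.6, 0.1, -1.1]
grip_width: 0.499
finger_force: 0.0
```

```bash
python3 - <<'E'
from h import *
o=get_obs();f=grab_frame('wrist');W=cam('wrist',o);print(o['tcp_pos'],o['tool_rot'])
t=grab_frame('top');s=grab_frame('side')
b=lambda a,sl,k:cv2.convertScaleAbs(cv2.resize(a[sl][:,:,::-1],None,fx=k,fy=k,interpolation=2),alpha=1.6,beta=10)
h=cv2.cvtColor(f,cv2.COLOR_RGB2HSV);m=cv2.inRange(h,(0,150,60),(6,255,255))|cv2.inRange(h,(174,150,60),(180,255,255))
n,_,st,ce=cv2.connectedComponentsWithStats(m)
for i in range(1,n):
    if st[i,4]>30: print(st[i],ce[i])
print('pred top',proj(W,(602.5,-212.5,79)),'bottom head',proj(W,(602.5,-212.5,45)))
A=b(f,np.s_[100:300,220:420],2);B=b(t,np.s_[140:210,270:350],5);B=cv2.resize(B,(400,350));
cv2.imwrite('pics/m5.png',np.hstack([A,np.vstack([B,np.zeros((50,400,3),np.uint8)])]))
cv2.imwrite('pics/s5.png',b(s,np.s_[150:250,310:410],6))
E
```

```text
[ 602.82532941 -210.45896835  298.77384767] [ 1.23424118e-01  9.92353734e-01  5.00620554e-04 -5.50469687e-04]
[310 191  27  36 763] [323.31847969 209.0904325 ]
pred top [320.05950911 215.33291035] bottom head [320.59874899 200.82715719]
```

View pics/m5.png

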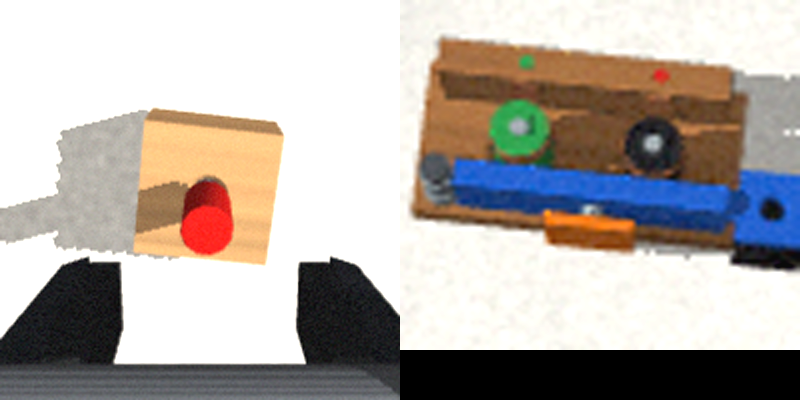

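The gate is shut and the hole in its ear is dark at crop (772,210), so it sits over the block's hole. The pin head's top is at wrist (323.5,214.5), midway between the fingers (u≈325). Descending and gripping the head's upper part.

{"method": "jog_arm", "body": {"dp": [[0,0,0.3],[0,0,0.6],[0,0,0.8],[0,0,0.81],[0,0,0.81]], "dr": [[0,0,0],[0,0,0],[0,0,0],[0,0,0],[0,0,0]]}}

```text
time: 14.65
tcp_pos: [602.6, -209.9, 217.7]
tool_rot: [0.123, 0.992, 0.001, -0.001]
force: [-0.1, -0.3, 0.2]
grip_width: 0.502
finger_force: 0.0
```

{"method": "jog_arm", "body": {"dp": [[0,0,0],[0,0,0],[0,0,0],[0,0,0],[0,0,0],[0,0,0]], "dr": [[0,0,0],[0,0,0],[0,0,0],[0,0,0],[0,0,0],[0,0,0]], "claw": -1}}

```text
time: 15.15
tcp_pos: [603.5, -211.4, 220.1]
tool_rot: [0.123, 0.992, -0.0, 0.001]
force: [-0.4, 1.4, 5.2]
grip_width: 0.194
finger_force: 30.0
```

```bash
python3 - <<'E'
from h import *
o=get_obs();print(o['tcp_pos'],o['tool_rot'],o['force'])
print('gate hole top',ray(cam('top'),(343.9,181.6),61),'pred',gate(0,0,188))
E
```

```text
[ 603.53439452 -211.44214479  220.05225464] [ 1.23159812e-01  9.92386199e-01 -3.87369215e-04  1.06860246e-03] [-0.38540849  1.40438328  5.24169189]
gate hole top [581.19732756 -20.34738669  61.        ] pred [577.50592341 -20.70893227]
```

View pics/s5.png

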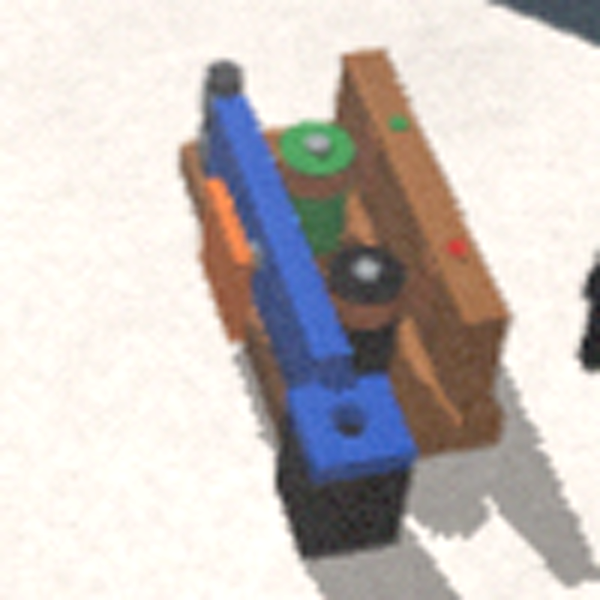

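{"method": "jog_arm", "body": {"dp": [[0,0,-0.1],[0,0,-0.3],[0,0,-0.6],[0,0,-0.88],[0,0,-0.88],[0,0,-0.88]], "dr": [[0,0,0],[0,0,0],[0,0,0],[0,0,0],[0,0,0],[0,0,0]]}}

```text
time: 15.65
tcp_pos: [603.6, -211.5, 309.3]
tool_rot: [0.123, 0.992, -0.001, 0.002]
force: [0.7, -0.2, -1.2]
grip_width: 0.193
finger_force: 30.0
```

```bash
python3 - <<'E'
from h import *
o=get_obs();print(o['tcp_pos'],o['tool_rot'],o['force'],o['grip_width'])
f=[grab_frame('top'),grab_frame('side')]
cv2.imwrite('pics/t6.png',f[0][:,:,::-1]);cv2.imwrite('pics/s6.png',f[1][:,:,::-1])
print('side hole',ray(cam('side'),(367.9,219.25),61))
# sub-pixel: match synthetic square+hole on blue-channel for both views
from scipy.optimize import minimize
for n,im in zip(('top','side'),f):
    c=cam(n); hs=cv2.cvtColor(im,cv2.COLOR_RGB2HSV); k=proj(c,(579,-20.5,61)).round().astype(int)
    bl=(cv2.inRange(hs,(100,150,60),(130,255,255))>0)
    def score(x,full=False):
        ex=np.array([np.cos(Y),np.sin(Y),0]);ey=np.array([-ex[1],ex[0],0])
        g=np.arange(-30,30.1,1.);A,B=np.meshgrid(g,g)
        pts=np.array([x[0],x[1],61])+A[...,None]*ex+B[...,None]*ey
        q=(pts-c[3])@c[4];u=(c[1]-c[0]*q[...,0]/q[...,2]).astype(np.float32);v=(c[2]+c[0]*q[...,1]/q[...,2]).astype(np.float32)
        s=cv2.remap(bl.astype(np.float32),u,v,cv2.INTER_LINEAR)
        ins=(abs(A)<20)&(abs(B)<20)&(np.hypot(A,B)>6.5)
        use=(B<22)&((n=='top')|(A>-30))
        return -((s*ins).sum()/ins.sum()-s[(~ins)&use].mean())
    G=[(score((a,b)),a,b) for a in np.arange(570,590,.5) for b in np.arange(-30,-10,.5)]
    print(n,min(G))
E
```

```text
[ 603.55516179 -211.50415748  309.32600315] [ 1.23131461e-01  9.92388036e-01 -8.65723825e-04  1.96975294e-03] [ 0.68789752 -0.23151573 -1.22906785] 0.19329983040053414
side hole [581.75328115 -21.23896354  61.        ]
top (np.float64(-0.8572897011403403), np.float64(581.5), np.float64(-21.0))
side (np.float64(-0.8417532105063428), np.float64(580.5), np.float64(-23.0))
```

{"method": "jog_arm", "body": {"dp": [[0.04,0.3,0],[0.08,0.6,0],[0.12,0.9,0],[0.12,0.9,0]], "dr": [[0,0,0],[0,0,0],[0,0,0],[0,0,0]]}}

```text
time: 16.08
tcp_pos: [612.8, -116.1, 304.3]
tool_rot: [0.121, 0.993, 0.002, -0.002]
force: [0.3, 0.2, -1.3]
grip_width: 0.191
finger_force: 30.0
```

{"method": "jog_arm", "body": {"dp": [[0.04,0.3,0],[0.08,0.6,0],[0.12,0.9,0],[0.12,0.9,0],[0.12,0.9,0],[0.12,0.9,0]], "dr": [[0,0,0],[0,0,0],[0,0,0],[0,0,0],[0,0,0],[0,0,0]]}}

```text
time: 16.58
tcp_pos: [623.4, -31.2, 305.5]
tool_rot: [0.123, 0.992, -0.0, -0.001]
force: [1.0, -0.9, -1.6]
grip_width: 0.192
finger_force: 30.0
```

```bash
cat >> h.py <<'E'
def earfit(c,im,z=61,yaw=Y,x0=(581,-20)):
    hs=cv2.cvtColor(im,cv2.COLOR_RGB2HSV); bl=(cv2.inRange(hs,(100,150,40),(130,255,255))>0).astype(np.float32)
    ex=np.array([np.cos(yaw),np.sin(yaw),0]);ey=np.array([-ex[1],ex[0],0]);g=np.arange(-30,30.1,1.);A,B=np.meshgrid(g,g)
    ins=(abs(A)<20)&(abs(B)<20)&(np.hypot(A,B)>6.5);out=(~ins)&(B<22)
    def sc(a,b):
        q=(np.array([a,b,z])+A[...,None]*ex+B[...,None]*ey-c[3])@c[4]
        s=cv2.remap(bl,(c[1]-c[0]*q[...,0]/q[...,2]).astype(np.float32),(c[2]+c[0]*q[...,1]/q[...,2]).astype(np.float32),cv2.INTER_LINEAR)
        return s[ins].mean()-s[out].mean()
    return max((sc(a,b),a,b) for a in np.arange(x0[0]-10,x0[0]+10,.5) for b in np.arange(x0[1]-10,x0[1]+10,.5))
E
python3 - <<'E'
from h import *
o=get_obs();f=grab_frame('wrist');o2=get_obs();W=cam('wrist',o);print(o['tcp_pos'],o['tool_rot'],o2['tcp_pos'])
cv2.imwrite('pics/w7.png',f[:,:,::-1])
print(proj(W,(581,-20,61)),earfit(W,f))
# hole as non-blue blob inside the ear
hs=cv2.cvtColor(f,cv2.COLOR_RGB2HSV);bl=cv2.inRange(hs,(100,150,40),(130,255,255))
cn,hi=cv2.findContours(bl,cv2.RETR_CCOMP,cv2.CHAIN_APPROX_NONE)
for c,h in zip(cn,hi[0]):
    if h[3]>=0 and cv2.contourArea(c)>30: (x,y),(a,b),_=cv2.fitEllipse(c);print('hole px',x,y,a,b,ray(W,(x,y),61))
m=cv2.inRange(hs,(0,150,30),(6,255,255))|cv2.inRange(hs,(174,150,30),(180,255,255));print('red',cv2.boundingRect(m))
G=W[3];
for z in(5,0): print('pin foot pred px if at grip centre',proj(W,R.from_quat(o['tool_rot']).apply([0,0,214-z])+o['tcp_pos']))
E
```

```text
[623.38465918 -31.22487671 305.46639873] [ 1.22941800e-01  9.92413330e-01 -1.84104367e-04 -1.03107952e-03] [623.43248735 -31.73765392 305.7322971 ]
[324.43021993 144.82553053] (np.float32(0.92583627), np.float64(582.0), np.float64(-21.5))
hole px 323.1735534667969 146.1367950439453 16.421489715576172 17.99321937561035 [581.67398298 -21.08325239  61.        ]
red (304, 169, 123, 113)
pin foot pred px if at grip centre [323.39120446 220.26636592]
pin foot pred px if at grip centre [323.41342369 217.60619993]
```

```bash
python3 - <<'E'
from h import *
im=cv2.imread('pics/w7.png');hs=cv2.cvtColor(im,cv2.COLOR_BGR2HSV)
m=cv2.inRange(hs,(0,150,30),(6,255,255))|cv2.inRange(hs,(174,150,30),(180,255,255))
n,l,st,ce=cv2.connectedComponentsWithStats(m)
for i in range(1,n):
    if st[i,4]>20:print(st[i],ce[i].round(0))
print('col 324',[(r,im[r,324].tolist()) for r in range(196,285,4)])
o={'tcp_pos':np.zeros(3),'tool_rot':[0,0,0,1]};W=cam('wrist',o)
for p in[(9,0,173.5),(-9,0,173.5),(5,0,213.5),(-5,0,213.5),(5,0,174)]:print(p,proj(W,p))
E
```

```text
[ 304  226   42   56 1947] [324. 256.]
[415 233  12   9  88] [420. 237.]
col 324 [(196, [134, 141, 145]), (200, [131, 138, 141]), (204, [132, 138, 144]), (208, [135, 141, 145]), (212, [78, 78, 72]), (216, [81, 79, 74]), (220, [85, 80, 75]), (224, [89, 87, 83]), (228, [8, 11, 82]), (232, [10, 13, 83]), (236, [9, 9, 83]), (240, [11, 11, 84]), (244, [9, 9, 84]), (248, [13, 15, 85]), (252, [12, 12, 84]), (256, [9, 14, 115]), (260, [14, 16, 116]), (264, [11, 12, 114]), (268, [15, 20, 119]), (272, [15, 17, 120]), (276, [15, 16, 117]), (280, [20, 16, 118]), (284, [50, 48, 48])]
(9, 0, 173.5) [323.16710664 227.50780707]
(-9, 0, 173.5) [323.22442642 259.2661342 ]
(5, 0, 213.5) [323.399661   210.50053254]
(-5, 0, 213.5) [323.42268784 225.13768281]
(5, 0, 174) [323.18351145 234.35156577]
```

Numbers agree (foot edge at row 210, predicted 210.5), so the pin hangs centred. The hole is at (581.8,-21.2). Moving over it and inserting.

{"method": "jog_arm", "body": {"dp": [[0.2,0,0],[0.4,0,0],[0.422,0,0],[0.422,0,0.15],[0.422,0,0.25],[0.422,0,0.25]], "dr": [[0,0,0],[0,0,0],[0,0,0],[0,0,0],[0,0,0],[0,0,0]]}}

```text
time: 17.13
tcp_pos: [582.2, -21.3, 279.3]
tool_rot: [0.124, 0.992, 0.0, -0.002]
force: [-0.4, 1.4, -1.0]
grip_width: 0.195
finger_force: 30.0
```

{"method": "jog_arm", "body": {"dp": [[0,0,0],[0,0,0.03],[0,0,0.06],[0,0,0.09],[0,0,0.12],[0,0,0.12]], "dr": [[0,0,0],[0,0,0],[0,0,0],[0,0,0],[0,0,0],[0,0,0]]}}

```text
time: 17.63
tcp_pos: [582.7, -20.5, 269.1]
tool_rot: [0.123, 0.992, -0.0, -0.0]
force: [0.5, -1.1, -1.2]
grip_width: 0.19
finger_force: 30.0
```

{"method": "jog_arm", "body": {"dp": [[0,0,0.03],[0,0,0.06],[0,0,0.09],[0,0,0.12],[0,0,0.12]], "dr": [[0,0,0],[0,0,0],[0,0,0],[0,0,0],[0,0,0]]}}

```text
time: 18.05
tcp_pos: [582.7, -20.6, 257.1]
tool_rot: [0.123, 0.992, -0.0, -0.0]
force: [0.1, -1.9, -1.1]
grip_width: 0.192
finger_force: 30.0
```

{"method": "jog_arm", "body": {"dp": [[0,0,0.04],[0,0,0.08],[0,0,0.12],[0,0,0.16],[0,0,0.18],[0,0,0.18]], "dr": [[0,0,0],[0,0,0],[0,0,0],[0,0,0],[0,0,0],[0,0,0]]}}

```text
time: 18.55
tcp_pos: [582.7, -20.6, 239.0]
tool_rot: [0.123, 0.992, -0.0, -0.0]
force: [1.9, -3.5, -3.6]
grip_width: 0.195
finger_force: 30.0
```

{"method": "jog_arm", "body": {"dp": [[0,-0.01,0.02],[0,-0.01,0.04],[0,-0.01,0.05],[0,-0.01,0.05]], "dr": [[0,0,0],[0,0,0],[0,0,0],[0,0,0]]}}

```text
time: 18.88
tcp_pos: [582.8, -21.3, 236.0]
tool_rot: [0.123, 0.992, 0.0, 0.0]
force: [-3.2, -1.0, 9.5]
grip_width: 0.195
finger_force: 30.0
```

{"method": "jog_arm", "body": {"dp": [[0,0,0.01],[0,0,0.02],[0,0,0.02]], "dr": [[0,0,0],[0,0,0],[0,0,0]]}}

```text
time: 19.13
tcp_pos: [583.0, -21.3, 235.7]
tool_rot: [0.123, 0.992, -0.0, 0.0]
force: [-9.0, 0.2, 22.4]
grip_width: 0.195
finger_force: 30.0
```

{"method": "jog_arm", "body": {"dp": [[0,0,0],[0,0,0],[0,0,0],[0,0,0]], "dr": [[0,0,0],[0,0,0],[0,0,0],[0,0,0]], "claw": 0.0}}

```text
time: 19.47
tcp_pos: [582.1, -25.8, 233.5]
tool_rot: [0.122, 0.992, -0.006, -0.001]
force: [-13.8, -37.7, 10.3]
grip_width: 0.468
finger_force: 17.6
```

{"method": "jog_arm", "body": {"dp": [[0,0,-0.2],[0,0,-0.5],[0,0,-0.7],[0,0,-0.7]], "dr": [[0,0,0],[0,0,0],[0,0,0],[0,0,0]]}}

```text
time: 19.8
tcp_pos: [584.0, -21.5, 307.0]
tool_rot: [0.123, 0.992, -0.0, 0.003]
force: [0.6, -0.6, -0.0]
grip_width: 0.503
finger_force: 0.0
```

```bash
python3 - <<'E'
from h import *
o=get_obs();print(o['tcp_pos'],o['grip_width'])
w=grab_frame('wrist');s=grab_frame('side');W=cam('wrist',o)
b=lambda a,k:cv2.convertScaleAbs(cv2.resize(a[:,:,::-1],None,fx=k,fy=k,interpolation=2),alpha=1.6,beta=10)
A=b(w[100:300,220:420],2);B=b(s[150:250,310:410],4);cv2.imwrite('pics/m8.png',np.hstack([A,B]))
print('pred head top',proj(W,(581.8,-21.2,95)),proj(cam('side'),(581.8,-21.2,95)))
E
```

```text
[584.03520179 -21.52527506 307.00863762] 0.5026569249196569
pred head top [322.77934911 213.22873495] [369.62068788 209.75240006]
```

View pics/m8.png

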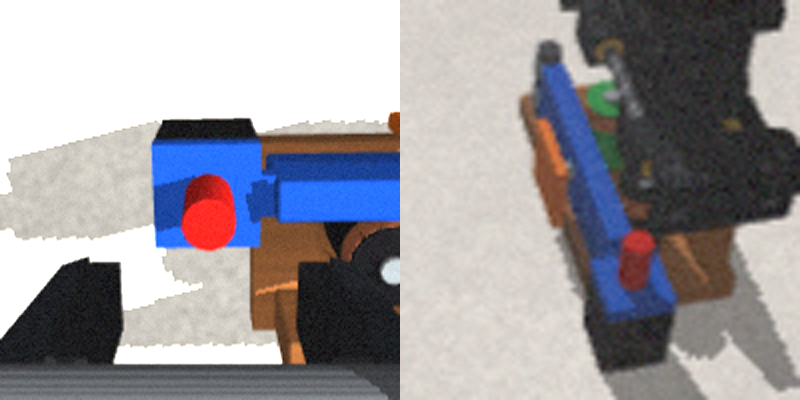

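The last picture shows the pin home: its head sits on the ear at wrist (324,214), predicted (323,213) for fully home. The gate is shut and the battery's nub is visible in its well. Now the pad.

{"method": "jog_arm", "body": {"dp": [[0.2,0.25,0],[0.4,0.5,0],[0.6,0.75,0],[0.76,0.99,0],[0.76,0.99,0],[0.76,0.99,0]], "dr": [[0,0,0],[0,0,0],[0,0,0],[0,0,0],[0,0,0],[0,0,0]], "claw": -1}}

```text
time: 20.4
tcp_pos: [531.9, 94.5, 300.9]
tool_rot: [0.122, 0.993, -0.0, -0.002]
force: [0.3, -0.0, 0.5]
grip_width: 0.068
finger_force: 0.0
```

{"method": "jog_arm", "body": {"dp": [[0,0.01,0.25],[0,0.01,0.55],[0,0.01,0.85],[0,0.01,1.0],[0,0.01,1.0],[0,0.01,1.0]], "dr": [[0,0,0],[0,0,0],[0,0,0],[0,0,0],[0,0,0],[0,0,0]]}}

```text
time: 20.9
tcp_pos: [533.1, 93.2, 201.3]
tool_rot: [0.124, 0.992, -0.0, -0.002]
force: [-0.3, -0.4, 0.5]
grip_width: 0.006
finger_force: 0.0
```

```bash
python3 - <<'E'
from h import *
o=get_obs();P=o['tcp_pos'];M=R.from_quat(o['tool_rot']).as_matrix();print(P,o['tool_rot'],o['grip_width'],o['force'])
print(M.T@(np.array([575.6,83.6,199.5])-P))
E
```

```text
[533.06450571  93.178666   201.31883701] [ 1.23702958e-01  9.92317942e-01 -1.94290489e-04 -1.62544136e-03] 0.005622770503537556 [-0.33474682 -0.38014473  0.49943844]
[-43.59087695   1.15858476   1.67940849]
```

{"method": "jog_arm", "body": {"dp": [[-0.2,0.01,0],[-0.33,0.01,0],[-0.38,0.01,0.02],[-0.41,0.01,0.02],[-0.44,0.01,0.02],[-0.44,0.01,0.02]], "dr": [[0,0,0],[0,0,0],[0,0,0],[0,0,0],[0,0,0],[0,0,0]]}}

```text
time: 21.4
tcp_pos: [575.5, 84.4, 200.9]
tool_rot: [0.123, 0.992, -0.0, -0.001]
force: [-5.9, 1.1, 4.1]
grip_width: 0.004
finger_force: 3.2
```

{"method": "jog_arm", "body": {"dp": [[-0.01,0,0],[-0.02,0,0],[-0.03,0,0],[-0.03,0,0]], "dr": [[0,0,0],[0,0,0],[0,0,0],[0,0,0]]}}

```text
time: 21.73
tcp_pos: [577.5, 84.0, 200.7]
tool_rot: [0.123, 0.992, -0.0, -0.002]
force: [-9.7, 1.8, 7.5]
grip_width: 0.007
finger_force: 4.5
```

{"method": "jog_arm", "body": {"dp": [[-0.01,0,0],[-0.02,0,-0.01],[-0.02,0,-0.01],[-0.02,0,-0.01]], "dr": [[0,0,0],[0,0,0],[0,0,0],[0,0,0]]}}

```text
time: 22.07
tcp_pos: [578.5, 83.8, 200.7]
tool_rot: [0.123, 0.992, -0.0, -0.004]
force: [-9.8, 1.8, 3.3]
grip_width: 0.002
finger_force: 5.0
```

{"method": "jog_arm", "body": {"dp": [[-0.005,0,0],[-0.01,0,0],[-0.01,0,0],[-0.01,0,0]], "dr": [[0,0,0],[0,0,0],[0,0,0],[0,0,0]]}}

```text
time: 22.4
tcp_pos: [579.3, 83.6, 200.7]
tool_rot: [0.123, 0.992, -0.0, -0.004]
force: [-10.4, 1.7, 3.3]
grip_width: 0.007
finger_force: 5.5
```

{"method": "jog_arm", "body": {"dp": [[-0.005,0,0],[-0.01,0,0],[-0.015,0,0],[-0.015,0,0],[-0.015,0,0]], "dr": [[0,0,0],[0,0,0],[0,0,0],[0,0,0],[0,0,0]]}}

```text
time: 22.82
tcp_pos: [580.3, 83.5, 200.7]
tool_rot: [0.123, 0.992, -0.0, -0.005]
force: [-13.7, 3.3, 7.0]
grip_width: 0.007
finger_force: 7.1
```

```bash
python3 - <<'E'
from h import *
o=get_obs();M=R.from_quat(o['tool_rot']).as_matrix();print(o['tcp_pos'],M.T@o['force'])
s=grab_frame('side');hs=cv2.cvtColor(s,cv2.COLOR_RGB2HSV)
m=cv2.inRange(hs,(0,150,60),(6,255,255))[150:260,330:400];ys,xs=np.nonzero(m);print('red head px',xs.min()+330,xs.max()+330,ys.min()+150,ys.max()+150,'pred top',proj(cam('side'),(581.8,-21.2,95)))
print(earfit(cam('side'),s))
E
```

```text
[580.25997002  83.46463316 200.72490532] [14.11123444 -0.17752833 -6.8398383 ]
red head px 366 387 190 220 pred top [369.62068788 209.75240006]
(np.float32(0.3875785), np.float64(579.5), np.float64(-27.5))
```

The pad is fully in: 14 N, above the spring's 12 N. The pin is in place, so I'm handing in.

```bash
python3 -c "
from plant import *
print(hand_in())"
```

```text
the job is handed in; nothing more can be done
None
```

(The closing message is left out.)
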